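# Shut and lock the travel case for a home visit

### The job

The travel case is packed. Shut its lid fully, swing the hasp over so that its slot goes over the upright locking lever and the strap lies flat against the front of the case, then lower the lever level across the strap to lock it. Do not shift or knock over the things standing around the case.

Things in the scene. Friction and masses are not known exactly. Their poses are not given: they have to be found in the camera images.
- case: dark travel case with aluminium edges, fixed to the counter, 140 deep (x) x 200 wide (y) x 155 mm high when shut. Origin: centre of its underside; x points from its front (hasp side, turned to the robot) to its back, y to the left as the robot sees it, z up. Front face at x = -70 mm; rim 125 mm high. A carrying handle lies flat on the middle of the lid (106 x 40 mm, 11 high)
- lid (a joint): angle of the lid: 0 = shut, grows as its front edge lifts (at most 1.5 rad); starts part open. Friction stays hold it at any angle; about 3 N at its front edge move it
- lid_hinge (a point): middle of the lid's hinge line (along the case's y): 70 mm behind the case's centre, 125 mm high. The outer face of the shut lid lies 30 mm above it. Keep the gripper in front of the wall shelving behind the case: its front is at world x = 0.665 m, from 183 mm high upwards
- lid_edge (a point): point on the lid's outer face 20 mm from its front edge (120 mm from the hinge line), 60 mm to the right (-y) of its middle, clear of hasp and handle: a good place to push. It turns with the lid; its axes are the case's when the lid is shut
- hasp (a joint): angle of the hasp strap about its pin, relative to the lid: 0 = hanging flat down the case's front, 1.57 = straight out to the front, 3.14 = straight up (lid shut); at most 3.25. Starts turned up. The strap stays where it is left; under 1 N at its end moves it
- hasp_hinge (a point): middle of the hasp's pin (along the case's y), on the lid's front edge: with the lid shut 4 mm in front of the front face, 134 mm high
- hasp_end (a point): middle of the strap's free end, on its outer face, 96 mm from the pin. The strap is a steel plate 50 mm wide, 3.5 thick; a slot 16 mm wide runs in its middle from 24 to 82 mm from the pin, with a 17 mm bar on each side; its end has a small lip turned out 6 mm. Outer face of the hanging strap: 6 mm in front of the front face
- lever (a joint): angle of the locking lever on the staple at the case's front: 0 = upright (stop), passes the hasp's slot with 3 mm on each side; 1.57 = lowered level to the right (-y; stop), crossing the strap's right bar. Starts within 0.04 of upright; over 0.08 off upright it stops the strap, lowered across it holds it. Stays where it is left; about 1 N at its knob turns it
- lever_pivot (a point): the lever's pivot axis (along the case's x), 66 mm high, in the middle of the case's width, at the front of the hub (16.5 mm in front of the front face). The lever's bar is 10 mm wide, 6 thick; its back runs 9.5 mm in front of the front face, 3.5 mm clear of the hanging strap
- lever_knob (a point): middle of the lever's knob, a round peg 10 mm thick along the case's x that reaches from 9.5 to 31.5 mm in front of the front face, 34 mm from the pivot axis
- timer: bystander: round white wind-up minute timer, 55 mm wide, 35 high, standing near the case's left front corner; origin: centre of its underside
- cream_jar: bystander: low cosmetics jar, 68 mm across, 43 high, to the right of the case, towards its back; origin: centre of its underside
- tool_tray: bystander: shallow grey-metal instrument tray, 113 x 201 x 18 mm, lying on the counter's left; origin: centre of its underside
- pads: bystander: stack of white cotton pads, 59 mm across, 41 high; origin: centre of its underside
- face_tube: bystander: upright cosmetics tube, 32 x 50 x 176 mm, at the left; origin: centre of its underside
- spray: bystander: trigger spray bottle, 56 x 120 x 272 mm, at the far left, beside the raised worktop (229 mm high, world y over 0.48) that bounds the counter there; origin: centre of its underside

How it is judged:
On the way, in this order (a step that is already met when the one before it is completed fails the run):
1. the lid is shut (value of joint lid below 0.03 rad), for 0.2 s.
2. the lid is shut and the hasp strap lies flat on the case's front with the lever standing upright through its slot (value of joint lid below 0.03 rad and value of joint hasp below 0.06 rad and value of joint lever below 0.2 rad), for 0.2 s.
At the end, for the whole second after the job is handed in: the lid is shut (under 0.03 rad), the hasp lies flat against the case's front (under 0.06 rad) and the locking lever is lowered across it to level (over 1.4 rad) (value of joint lid below 0.03 rad and value of joint hasp below 0.06 rad and value of joint lever above 1.4 rad); the robot touches nothing.
It fails at once if a thing standing around the case is shifted by more than 3 cm (distance of any of timer, cream_jar, tool_tray, pads, face_tube, spray from where it was at the start of the episode above 0.03 m).
It also fails if it takes over 61 s, if anything falls off the work surface, if the arm or the gripper's body presses on something with over 40 N, if the wrist force passes 120 N, or if a joint passes its speed limit or range.

### The arm

A 6-joint arm with a two-finger parallel gripper is mounted at the origin on a cart in front of the work surface, level with it; the furniture and walls round the work are solid. World frame = base frame: x ahead of the robot, y to its left, z up, the work surface at z = 0. Lengths are in m, angles in rad, forces in N, time in s.
With the tool pointing down it reaches from about 0.3 to 0.875 m from the base axis. Payload 6.4 kg.
Tool frame: the origin (TCP) lies midway between the tips of the shut fingers; the grasp point (between the pads) lies 19 mm behind it; z points along the fingers, y is the line along which they close (so a half turn about z gives the same grasp; the last joint's range is limited). The gripper opens to 88 mm and grips with 3 to 60 N. Pads are 18 mm wide; open, the fingers measure 123 mm over their backs; the gripper's body (75 mm by 187 mm) begins 45 mm behind the grasp point.
Start: joints at [-1.489, 0.181, 1.607, -0, 1.354, -0.206], TCP at [0.163, -0.551, 0.239] pointing down, gripper open.
Joint ranges: [-2.99, 2.99], [-0.89, 2.07], [0.3, 2.58], [-1.14, 4.28], [0, 2.63], [-3.12, 3.12]. Speed limits (rad/s): [2.57, 2.57, 3.01, 3.14, 3.14, 3.14].

### API

Orientations are given as a rotation vector (axis times angle).
In Python, from workcell import * gives the robot as it stands.
- The arm moves only by the tool drive_tool, never from a script. Its argument "plan" is a list of rows, each an object of numbers: "x", "y", "z": the shift along the tool's x, y, z as a fraction of full scale; "wx", "wy", "wz": the turn, a rotation vector about the tool's x, y, z as a fraction of full scale; "fingers": the opening, from 0 (shut) to 1 (fully open). A call has 1 to 20 rows; each row shifts and turns the commanded pose from where the row before left it, along the tool's axes as they then stand; what a row does not reach is not made up. Full scale, the value 1, is 120 mm for a shift and 45 degrees for a turn. A row lasts 1/8 s, in which the tool goes at most 62.5 mm and 10.7 degrees, less where a joint would pass 70% of its speed; a pose out of reach is approached as far as the arm can. A call with a number of a shift or a turn outside -1 to 1 is refused whole. A call with a gripper value outside its range is refused whole. The fingers move at their own pace and stop on an object; "newtons" is the grip in N (left out, the last holds). Time passes only in rows, so rows that do not move let the fingers close. It gives the time, the measured TCP pose, the force, the opening and the grip force at its end, in the units of the state.
- sense(): the state, without advancing time (a new reading comes with each control period).
- camera(name): name is "scene" or "top" or "wrist"; returns the picture (480x640x3 uint8, red, green, blue); there is no depth.
- camera_info(name): a dict with "fx", "fy", "cx", "cy" (pixels), "R" (3x3) and "t" (3): a world point X has camera coordinates R X + t; the wrist camera has in their place "mount" (4x4, takes a point from camera to tool coordinates, whose origin is the TCP and whose axes are the flange's). Camera axes: x right, y down, z forward; pixel columns grow to the right and rows downward; lengths in m; the calibration is good to about 2 mm. The wrist camera is an equidistant fisheye: a pixel r from the principal point sees the ray r / f radians off the axis. A picture is of the moment at which its call begins: read the wrist's pose just before it. camera_info takes no time and is no camera call.
- close_job(): hands the job in; it is judged then, once.
The state is a dict: "t": time; "joints": joint angles; "joint_velocities": joint speeds; "effort": joint torques, N m; "position": TCP position; "eef_rot": TCP orientation; "wrist_force": force on the tool from outside, world axes, zero at the start; "torque": the same for the moment, N m; "width": finger opening in m; "grip_force": force on a finger pad.
Only numpy, scipy, OpenCV 4.12 (cv2) and the standard library are available. Lean on these libraries where they do the work, as an engineer would, in place of code of your own. Each camera call takes 0.05 s, during which the arm holds its last target. There are 200 camera calls.

## Working session

There is one attempt and no reset: what is moved stays moved. The work goes in short steps, Python scripts to look and compute and a tool call to move; the robot and the scene stay as the last step left them, time stands still between calls to the robot, and variables do not carry over. Pictures are saved under pics/ and viewed, at most 10 in all, crops included, and the job is handed in when it is done.

Besides the shell and the picture viewer there is one more tool, called as name(argument=value, ...), one argument or row to a line, values as JSON. drive_tool: Moves the arm, as the interface text tells. Its arguments: {"type":"object","properties":{"plan":{"type":"array"},"newtons":{"type":"number"}},"required":["plan"]}

```bash
mkdir -p pics; ls; python3 - <<'E'
from workcell import *
import cv2
s=sense();print({k:s[k] for k in('t','position','eef_rot','width','wrist_force')})
for n in('scene','top'):
    cv2.imwrite(f'pics/{n}0.png',camera(n)[:,:,::-1]);print(n,camera_info(n))
print(camera_info('wrist'))
E
```

```text
pics
{'t': 0.0, 'position': array([ 0.16318267, -0.55081587,  0.23784289]), 'eef_rot': array([-3.10743904e+00, -4.50376973e-01, -7.86271628e-05]), 'width': 0.08827184607954758, 'wrist_force': array([-0.16174727,  0.42033427,  0.74273405])}
scene {'fx': 450.58449639629754, 'fy': 450.58449639629754, 'cx': 317.85169830974667, 'cy': 245.99324387979422, 'R': array([[-0.82940551, -0.55850235,  0.01271324],
       [-0.36835637,  0.52963615, -0.76406749],
       [ 0.42000009, -0.63840479, -0.64501104]]), 't': array([0.35465384, 0.29742423, 1.03737897])}
top {'fx': 471.6301650025141, 'fy': 471.6301650025141, 'cx': 319.044010319826, 'cy': 237.6018672976797, 'R': array([[ 0.01551104, -0.99974949, -0.01613607],
       [-0.99798323, -0.01448613, -0.0618031 ],
       [ 0.06155386,  0.01706216, -0.99795792]]), 't': array([-0.03602557,  0.51414538,  1.19393173])}
{'fx': 371.64829954431775, 'fy': 371.64829954431775, 'cx': 324.30238244185597, 'cy': 235.10743174162434, 'mount': array([[-2.57787538e-04, -9.66132611e-01, -2.58045948e-01,
         6.61684168e-02],
       [ 9.99999955e-01, -2.09184497e-04, -2.15804832e-04,
        -1.14099692e-03],
       [ 1.54516874e-04, -2.58045992e-01,  9.66132622e-01,
        -1.46322068e-01],
       [ 0.00000000e+00,  0.00000000e+00,  0.00000000e+00,
         1.00000000e+00]])}
```

View pics/scene0.png

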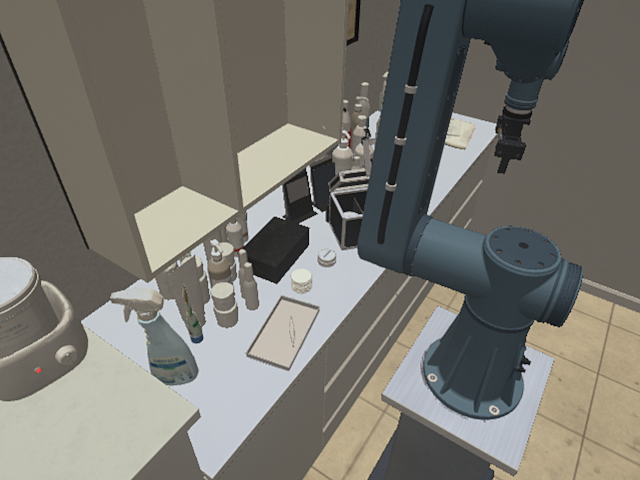

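View pics/top0.png

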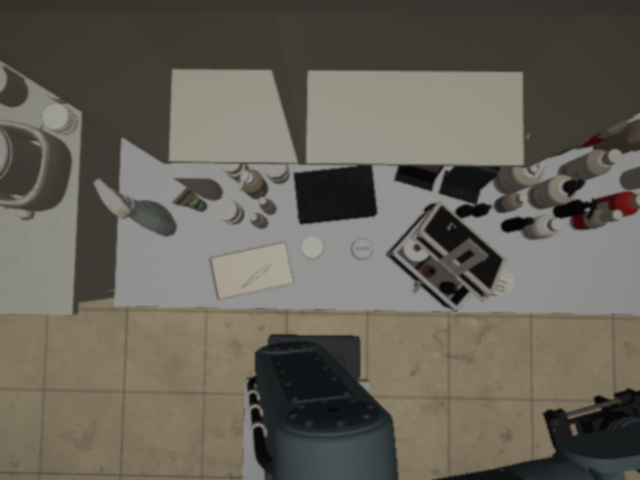

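The scene view shows the case at about (345,215), partly behind the arm. The top view shows it part open with its corners at about (390,252), (435,203), (507,265) and (457,308), so its yaw is about -40°. The timer is at (362,248) and the pads are at (503,285). I'll zoom in next.

```bash
cat > h.py <<'E'
from workcell import *
import numpy as np, cv2
from scipy.spatial.transform import Rotation as Ro
def ray(n,u,v,s=None):
    c=camera_info(n)
    if n=='wrist':
        p=np.array([u-c['cx'],v-c['cy']])/c['fx'];r=np.hypot(*p)
        d=np.array([*(p/r*np.sin(r)),np.cos(r)]) if r>0 else np.array([0,0,1.])
        T=tool(s)@np.array(c['mount']);return T[:3,3],T[:3,:3]@d
    R=np.array(c['R']);return -R.T@c['t'],R.T@np.array([(u-c['cx'])/c['fx'],(v-c['cy'])/c['fy'],1])
def tool(s):
    T=np.eye(4);T[:3,:3]=Ro.from_rotvec(s['eef_rot']).as_matrix();T[:3,3]=s['position'];return T
def atz(n,u,v,z,s=None):
    o,d=ray(n,u,v,s);return o+d*(z-o[2])/d[2]
def proj(n,X,s=None):
    c=camera_info(n);X=np.array(X,float)
    if n=='wrist':
        T=np.linalg.inv(tool(s)@np.array(c['mount']));p=T[:3,:3]@X+T[:3,3]
        r=np.hypot(p[0],p[1]);th=np.arctan2(r,p[2]);return c['cx']+c['fx']*th*p[0]/r,c['cy']+c['fy']*th*p[1]/r
    p=np.array(c['R'])@X+c['t'];return c['cx']+c['fx']*p[0]/p[2],c['cy']+c['fy']*p[1]/p[2]
E
python3 - <<'E'
from h import *
im=cv2.imread('pics/top0.png')[185:325,370:530]
cv2.imwrite('pics/topc.png',cv2.resize(im,None,fx=4.2,fy=4.2,interpolation=cv2.INTER_CUBIC))
im=cv2.imread('pics/scene0.png')[140:270,270:430]
s=sense();print(Ro.from_rotvec(s['eef_rot']).as_matrix().round(3))
for p in [(390,252),(457,308)]: print(atz('top',*p,.125))
E
```

```text
[[ 0.959  0.284 -0.   ]
 [ 0.284 -0.959  0.002]
 [ 0.    -0.002 -1.   ]]
[ 0.47677838 -0.19546719  0.125     ]
[ 0.35027693 -0.35000368  0.125     ]
```

View pics/topc.png

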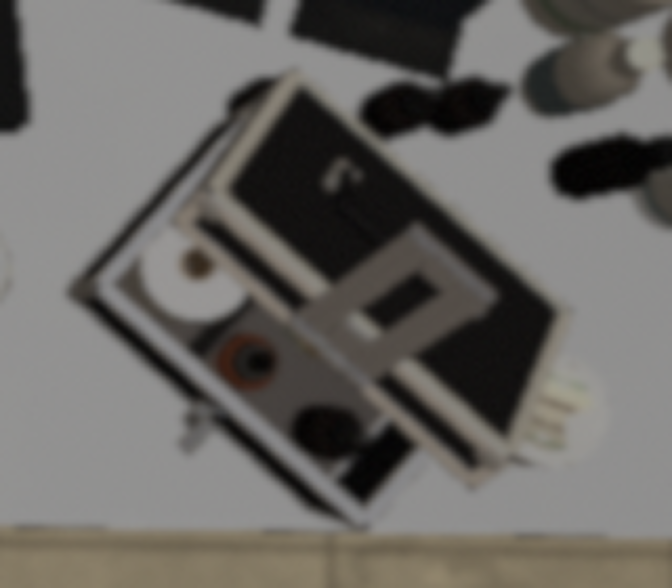

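The crop shows the front rim's left corner at crop (78,288) and its right corner at (362,522). The lever is at about (195,425), the lid's lower front edge runs from (182,215) to (472,487), and the strap lies over the lid around (400,300). The jar peeks out from under the lid's right end at (560,420).

```bash
python3 - <<'E'
from h import *
import workcell; print([n for n in dir(workcell) if n[0]!='_'])
f=lambda u,v:(370+(u-1.6)/4.2,185+(v-1.6)/4.2)
L=atz('top',*f(78,288),.125);R=atz('top',*f(362,522),.125)
print(L,R,np.linalg.norm(L-R))
y=(L-R)/np.linalg.norm(L-R);x=np.array([y[1],-y[0],0]);yaw=np.arctan2(x[1],x[0])
c=(L+R)/2+.07*x;c[2]=0;print('case',c,np.degrees(yaw))
for nm,p,yc in [('lidL bot',(182,215),.1),('lidR bot',(472,487),-.1),('lidLtop',(218,190),.1),('lidRtop',(512,440),-.1),('backL',(296,72),.1),('backR',(568,310),-.1)]:
    o,d=ray('top',*f(*p));t=(yc-(o-c)@y)/(d@y);X=o+t*d-c;h=np.array([.07-X@x,X[2]-.125]);print(nm,(X@x).round(3),X[2].round(3),np.hypot(*h).round(3),np.arctan2(h[1],h[0]).round(3))
for nm,p,z in [('jar',(560,415),.043),('lever',(195,425),.1)]:
    X=atz('top',*f(*p),z);print(nm,X,(X-c)@x,(X-c)@y)
for nm,p,z in [('timer',(362,248),.035),('pads',(312,247),.04)]:
    X=atz('top',*p,z);print(nm,X,(X-c)@x,(X-c)@y)
E
```

```text
['IKError', 'camera', 'camera_info', 'close_job', 'sense']
[ 0.47395113 -0.19129293  0.125     ] [ 0.34816473 -0.34727341  0.125     ] 0.20037996251053294
case [ 0.46554758 -0.31322493  0.        ] -38.88353803548298
lidL bot -0.033 0.312 0.213 1.066
lidR bot -0.035 0.241 0.156 0.838
lidLtop -0.024 0.364 0.256 1.197
lidRtop -0.005 0.244 0.14 1.009
backL 0.055 0.298 0.174 1.485
backR 0.08 0.177 0.053 1.753
jar [ 0.40588232 -0.48588569  0.043     ] 0.06194112752441066 -0.17185744350347323
lever [ 0.39865485 -0.26069205  0.1       ] -0.08504783203178565 -0.001098376921015999
timer [ 0.48879002 -0.13713205  0.035     ] -0.09244797912068332 0.1516650351768393
pads [ 0.48923298 -0.01140278  0.04      ] -0.1710283878491389 0.24981372236720567
```

```bash
cat >> h.py <<'E'
C=np.array([.4655,-.3132,0]);YAW=np.radians(-38.9)
CX=np.array([np.cos(YAW),np.sin(YAW),0]);CY=np.array([-CX[1],CX[0],0]);CR=np.c_[CX,CY,[0,0,1]]
w2c=lambda X:CR.T@(np.array(X)-C)
c2w=lambda X:C+CR@np.array(X)
E
python3 - <<'E'
from h import *
from scipy.optimize import brentq
f=lambda u,v:(370+(u-1.6)/4.2,185+(v-1.6)/4.2)
def ang(p,a,b):
    def g(th):
        z=.125+a*np.sin(th)+b*np.cos(th);return w2c(atz('top',*f(*p),z))[0]-(.07-a*np.cos(th)+b*np.sin(th))
    th=brentq(g,.05,1.5);z=.125+a*np.sin(th)+b*np.cos(th);return th,w2c(atz('top',*f(*p),z))
for p in[(182,215),(327,351),(472,487)]:print('bot',ang(p,.14,0))
for p in[(218,190),(512,440)]:print('top',ang(p,.14,.03))
E
```

```text
bot (0.8734443197633622, array([-0.01990662,  0.09217268,  0.23231635]))
bot (0.8177884284751199, array([-0.02573711, -0.00677437,  0.22714894]))
bot (0.7599472663161101, array([-0.03148213, -0.10584114,  0.22144365]))
top (0.8340440892885578, array([-0.0018444 ,  0.08800063,  0.24884822]))
top (0.8070154339438371, array([-0.0051652 , -0.09902666,  0.24686136]))
```

drive_tool(
  plan=[
    {"z":-0.23,"wz":-0.192,"fingers":0},
    {"z":-0.23,"wz":-0.192,"fingers":0},
    {"z":-0.23,"wz":-0.192,"fingers":0},
    {"z":-0.23,"wz":-0.192,"fingers":0},
  ],
  newtons=20,
)

```text
schema error: expected keys x, y, z, wx, wy, wz, fingers
```

```bash
cat >> h.py <<'E'
def go(P=None,R=None,case=True):
    "shift in tool axes (fraction of 120mm) to reach P, turn (fraction of 45deg) to reach R"
    s=sense();T=tool(s);
    if P is not None:
        X=c2w(P) if case else np.array(P)
        print('shift',(T[:3,:3].T@(X-s['position'])/.12).round(3))
    if R is not None: print('turn',(Ro.from_matrix(T[:3,:3].T@R).as_rotvec()/np.radians(45)).round(3))
def st():
    s=sense();T=tool(s);print('t',round(s['t'],2),'tcp case',w2c(s['position']).round(4),'F case',(CR.T@s['wrist_force']).round(1),'w',round(s['width'],3));print('R case',(CR.T@T[:3,:3]).round(3).tolist(),'j',np.round(s['joints'],2))
E
python3 -c "
from h import *
st();R=CR@np.array([[0,1,0],[1,0,0],[0,0,-1.]])
go([.012,-.075,.30],R)"
```

```text
t 0.1 tcp case [-0.086  -0.3748  0.2379] F case [0.2 1.1 0. ] w 0.088
R case [[0.568, 0.823, -0.001], [0.823, -0.568, 0.001], [0.0, -0.002, -1.0]] j [-1.49  0.18  1.61  0.    1.35 -0.21]
shift [ 2.52  -0.747 -0.515]
turn [-0.002 -0.001 -0.769]
```

drive_tool(
  plan=[
    {"x":0,"y":0,"z":-0.23,"wx":0,"wy":0,"wz":-0.192,"fingers":0},
    {"x":0,"y":0,"z":-0.23,"wx":0,"wy":0,"wz":-0.192,"fingers":0},
    {"x":0,"y":0,"z":-0.23,"wx":0,"wy":0,"wz":-0.192,"fingers":0},
    {"x":0,"y":0,"z":-0.23,"wx":0,"wy":0,"wz":-0.193,"fingers":0},
  ],
  newtons=20,
)

```text
t: 0.6
position: [0.1632, -0.5511, 0.3495]
eef_rot: [-2.83, -1.361, -0.001]
wrist_force: [-0.1, -0.6, -0.5]
width: 0.0502
grip_force: 0.0
```

```bash
python3 -c "
from h import *
st();R=CR@np.array([[0,1,0],[1,0,0],[0,0,-1.]])
go([.012,-.075,.30],R)"
```

```text
t 0.6 tcp case [-0.0859 -0.3749  0.3495] F case [ 0.3 -0.5 -0.5] w 0.05
R case [[-0.005, 1.0, -0.001], [1.0, 0.005, 0.001], [0.001, -0.001, -1.0]] j [-1.49  0.11  1.46 -0.    1.57 -0.82]
shift [2.495 0.828 0.413]
turn [-0.001 -0.001  0.006]
```

drive_tool(
  plan=[
    {"x":0.312,"y":0.1,"z":0,"wx":0,"wy":0,"wz":0,"fingers":0},
    {"x":0.312,"y":0.1,"z":0,"wx":0,"wy":0,"wz":0,"fingers":0},
    {"x":0.312,"y":0.1,"z":0,"wx":0,"wy":0,"wz":0,"fingers":0},
    {"x":0.312,"y":0.1,"z":0,"wx":0,"wy":0,"wz":0,"fingers":0},
    {"x":0.312,"y":0.1,"z":0,"wx":0,"wy":0,"wz":0,"fingers":0},
    {"x":0.312,"y":0.1,"z":0,"wx":0,"wy":0,"wz":0,"fingers":0},
    {"x":0.312,"y":0.1,"z":0,"wx":0,"wy":0,"wz":0,"fingers":0},
    {"x":0.312,"y":0.1,"z":0,"wx":0,"wy":0,"wz":0,"fingers":0},
    {"x":0,"y":0,"z":0,"wx":0,"wy":0,"wz":0,"fingers":0},
  ],
)

```text
t: 1.72
position: [0.4276, -0.3768, 0.3486]
eef_rot: [-2.831, -1.36, -0.0]
wrist_force: [0.1, -0.0, 0.1]
width: 0.0004
grip_force: 0.0
```

```bash
python3 -c "
from h import *
st();s=sense()
w=camera('wrist')[:,:,::-1];cv2.imwrite('pics/w1.png',w)
t=camera('scene')[120:280,270:470,::-1];cv2.imwrite('pics/s1.png',cv2.resize(t,None,fx=3,fy=3))
np.save('w1.npy',np.r_[s['position'],s['eef_rot']])
for n,p in dict(lidedgeR=(.07-.14*np.cos(.82)+.03*np.sin(.82),-.1,.125+.14*np.sin(.82)+.03*np.cos(.82)),knob=(-.1,0,.1)).items(): print(n,proj('wrist',c2w(p),s))
"
```

```text
t 1.73 tcp case [ 0.0105 -0.0733  0.3486] F case [0.1 0.  0.1] w 0.0
R case [[-0.004, 1.0, -0.001], [1.0, 0.004, 0.001], [0.001, -0.001, -1.0]] j [-0.93  0.1   1.48  0.    1.56 -0.26]
lidedgeR (np.float64(305.83329286247397), np.float64(272.60281702264854))
knob (np.float64(222.89329444110737), np.float64(134.3605327893313))
```

View pics/w1.png

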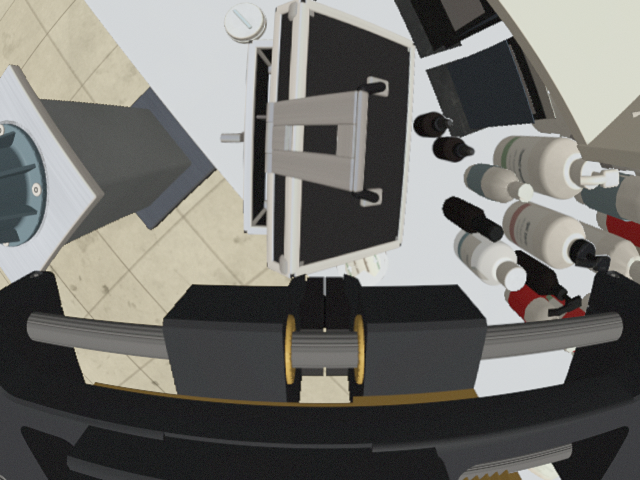

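The wrist view shows the knob tip at (222,137), where (223,134) was predicted. The lid's right corner is at about (297,272), predicted (306,273). So the pose estimate is good. The gripper's wide side lies along tool y. Now I'll push the lid shut along its arc.

drive_tool(
  plan=[
    {"x":0,"y":0.05,"z":0.29,"wx":0,"wy":0,"wz":0,"fingers":0},
    {"x":0,"y":0.05,"z":0.29,"wx":0,"wy":0,"wz":0,"fingers":0},
    {"x":0,"y":0.05,"z":0.3,"wx":0,"wy":0,"wz":0,"fingers":0},
    {"x":0,"y":-0.09,"z":0.11,"wx":0,"wy":0,"wz":0,"fingers":0},
    {"x":0,"y":-0.09,"z":0.11,"wx":0,"wy":0,"wz":0,"fingers":0},
    {"x":0,"y":-0.07,"z":0.075,"wx":0,"wy":0,"wz":0,"fingers":0},
    {"x":0,"y":-0.07,"z":0.075,"wx":0,"wy":0,"wz":0,"fingers":0},
    {"x":0,"y":-0.055,"z":0.085,"wx":0,"wy":0,"wz":0,"fingers":0},
    {"x":0,"y":-0.055,"z":0.085,"wx":0,"wy":0,"wz":0,"fingers":0},
    {"x":0,"y":-0.035,"z":0.07,"wx":0,"wy":0,"wz":0,"fingers":0},
  ],
)

```text
t: 3.08
position: [0.3963, -0.3545, 0.1695]
eef_rot: [-2.834, -1.355, 0.0]
wrist_force: [0.4, -0.3, -0.0]
width: 0.0007
grip_force: 0.3
```

```bash
python3 -c "
from h import *
st()"
```

```text
t 3.08 tcp case [-0.028  -0.0756  0.1695] F case [ 0.5  0.  -0. ] w 0.001
R case [[0.0, 1.0, -0.0], [1.0, -0.0, 0.0], [0.0, -0.0, -1.0]] j [-0.95  0.16  1.78  0.    1.2  -0.27]
```

drive_tool(
  plan=[
    {"x":0,"y":-0.02,"z":0.05,"wx":0,"wy":0,"wz":0,"fingers":0},
    {"x":0,"y":0,"z":0.04,"wx":0,"wy":0,"wz":0,"fingers":0},
    {"x":0,"y":0,"z":0.03,"wx":0,"wy":0,"wz":0,"fingers":0},
  ],
)

```text
t: 3.45
position: [0.3948, -0.3533, 0.1556]
eef_rot: [-2.834, -1.355, 0.0]
wrist_force: [-0.7, 0.8, 0.3]
width: 0.0005
grip_force: 0.3
```

```bash
python3 -c "
from h import *
st();t=camera('scene')[120:280,270:470,::-1];cv2.imwrite('pics/s2.png',cv2.resize(t,None,fx=3,fy=3))
s=sense();cv2.imwrite('pics/w2.png',camera('wrist')[:,:,::-1]);
"
```

```text
t 3.45 tcp case [-0.0298 -0.0756  0.1556] F case [-1.   0.2  0.3] w 0.0
R case [[-0.0, 1.0, -0.0], [1.0, 0.0, 0.0], [0.0, -0.0, -1.0]] j [-0.95  0.17  1.8  -0.    1.17 -0.28]
```

View pics/w2.png

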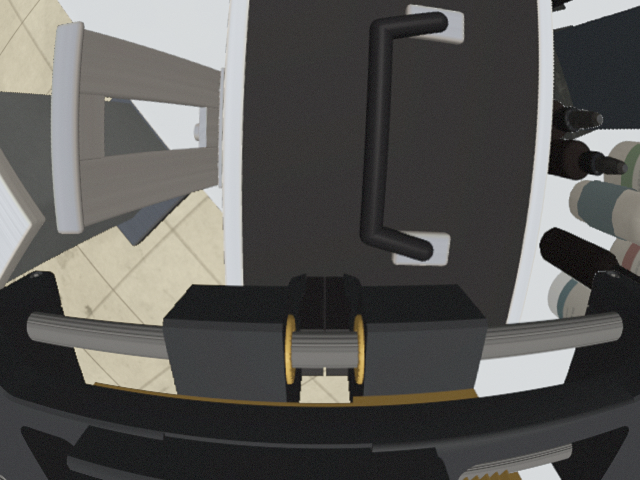

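The lid is nearly or fully shut. The strap stands up, with its end edge at about (68,125) px and the slot at about (130,130). I'll press a little more until a contact force shows.

drive_tool(
  plan=[
    {"x":0,"y":0,"z":0.02,"wx":0,"wy":0,"wz":0,"fingers":0},
    {"x":0,"y":0,"z":0.015,"wx":0,"wy":0,"wz":0,"fingers":0},
    {"x":0,"y":0,"z":0,"wx":0,"wy":0,"wz":0,"fingers":0},
  ],
)

```text
t: 3.92
position: [0.395, -0.3536, 0.1552]
eef_rot: [2.833, 1.355, -0.001]
wrist_force: [-8.1, 8.8, 25.9]
width: 0.0004
grip_force: 12.7
```

```bash
python3 - <<'E'
from h import *
st();s=sense()
o,d=ray('wrist',68,125,s)
o,d=CR.T@(o-C),CR.T@d
from scipy.optimize import brentq
# strap end middle: on the circle of 96 mm about the pin
g=lambda t:np.hypot(*((o+d*t)[[0,2]]-[-.074,.134]))-.096
ts=np.linspace(.02,.4,400);v=[g(t) for t in ts]
for a,b,x,y in zip(ts,ts[1:],v,v[1:]):
    if x*y<0: X=o+d*brentq(g,a,b);print(X,'hasp',np.arctan2(-(X[0]+.074),-(X[2]-.134)))
E
```

```text
t 3.92 tcp case [-0.0295 -0.0757  0.1552] F case [-11.8   1.7  25.9] w 0.0
R case [[-0.0, 1.0, 0.001], [1.0, 0.0, -0.001], [-0.001, 0.001, -1.0]] j [-0.95  0.17  1.8  -0.    1.17 -0.28]
[-0.08915538 -0.00218837  0.22879617] hasp 2.983060952619093
[-0.16985214  0.00691779  0.12867384] hasp 1.515287014221788
```

The lid is shut: 26 N of contact force with the tip at z = 155 mm. The strap is at about 2.98 rad. Next I'll rise, turn 90°, and open the fingers about 30 mm so they straddle the lever.

drive_tool(
  plan=[
    {"x":0,"y":0,"z":-0.3,"wx":0,"wy":0,"wz":0,"fingers":0.35},
    {"x":0,"y":0,"z":-0.3,"wx":0,"wy":0,"wz":0,"fingers":0.35},
    {"x":0,"y":0,"z":-0.3,"wx":0,"wy":0,"wz":0.2,"fingers":0.35},
    {"x":0,"y":0,"z":0,"wx":0,"wy":0,"wz":0.225,"fingers":0.35},
    {"x":0,"y":0,"z":0,"wx":0,"wy":0,"wz":0.225,"fingers":0.35},
    {"x":0,"y":0,"z":0,"wx":0,"wy":0,"wz":0.225,"fingers":0.35},
    {"x":0,"y":0,"z":0,"wx":0,"wy":0,"wz":0.225,"fingers":0.35},
    {"x":0,"y":0,"z":0,"wx":0,"wy":0,"wz":0.225,"fingers":0.35},
    {"x":0,"y":0,"z":0,"wx":0,"wy":0,"wz":0.225,"fingers":0.35},
    {"x":0,"y":0,"z":0,"wx":0,"wy":0,"wz":0.225,"fingers":0.35},
    {"x":0,"y":0,"z":0,"wx":0,"wy":0,"wz":0.225,"fingers":0.35},
  ],
)

```text
t: 5.3
position: [0.3949, -0.3534, 0.2598]
eef_rot: [2.959, -1.055, 0.0]
wrist_force: [-0.3, 0.0, -0.8]
width: 0.0312
grip_force: 0.0
```

```bash
python3 -c "
from h import *
st();go([-.030,0,.26],CR@np.diag([1,-1,-1.]))
X=camera('wrist')[:,:,::-1];cv2.imwrite('pics/w3.png',X)"
```

```text
t 5.3 tcp case [-0.0297 -0.0757  0.2598] F case [-0.2 -0.2 -0.8] w 0.031
R case [[1.0, -0.006, 0.0], [-0.006, -1.0, -0.0], [0.0, 0.0, -1.0]] j [-0.95  0.06  1.7   0.    1.38  1.3 ]
shift [-0.006 -0.63  -0.002]
turn [ 0.    -0.    -0.007]
```

drive_tool(
  plan=[
    {"x":0,"y":-0.315,"z":0,"wx":0,"wy":0,"wz":0,"fingers":0.35},
    {"x":0,"y":-0.315,"z":0,"wx":0,"wy":0,"wz":0,"fingers":0.35},
    {"x":0,"y":0,"z":0.25,"wx":0,"wy":0,"wz":0,"fingers":0.35},
    {"x":0,"y":0,"z":0.25,"wx":0,"wy":0,"wz":0,"fingers":0.35},
    {"x":-0.17,"y":0,"z":0,"wx":0,"wy":0,"wz":0,"fingers":0.35},
    {"x":-0.17,"y":0,"z":0,"wx":0,"wy":0,"wz":0,"fingers":0.35},
    {"x":-0.13,"y":0,"z":0.03,"wx":0,"wy":0,"wz":0,"fingers":0.35},
    {"x":-0.13,"y":0,"z":0.03,"wx":0,"wy":0,"wz":0,"fingers":0.35},
    {"x":-0.13,"y":0,"z":0.03,"wx":0,"wy":0,"wz":0,"fingers":0.35},
    {"x":-0.07,"y":0,"z":0.1,"wx":0,"wy":0,"wz":0,"fingers":0.35},
    {"x":-0.07,"y":0,"z":0.1,"wx":0,"wy":0,"wz":0,"fingers":0.35},
    {"x":-0.065,"y":0,"z":0.13,"wx":0,"wy":0,"wz":0,"fingers":0.35},
    {"x":-0.065,"y":0,"z":0.13,"wx":0,"wy":0,"wz":0,"fingers":0.35},
  ],
)

```text
t: 6.98
position: [0.3483, -0.2188, 0.1324]
eef_rot: [-2.962, 1.046, 0.001]
wrist_force: [-0.2, 0.3, 0.6]
width: 0.0308
grip_force: 0.1
```

```bash
python3 -c "
from h import *
st();go([-.147,0,.092],CR@np.diag([1,-1,-1.]))
X=camera('wrist')[:,:,::-1];cv2.imwrite('pics/w4.png',X)"
```

```text
t 6.97 tcp case [-1.505e-01 -1.000e-04  1.324e-01] F case [-0.3  0.1  0.6] w 0.031
R case [[1.0, 0.0, -0.001], [0.0, -1.0, -0.0], [-0.001, 0.0, -1.0]] j [-0.85 -0.06  2.1  -0.    1.11  1.4 ]
shift [ 0.029 -0.001  0.337]
turn [0.    0.001 0.   ]
```

View pics/w4.png

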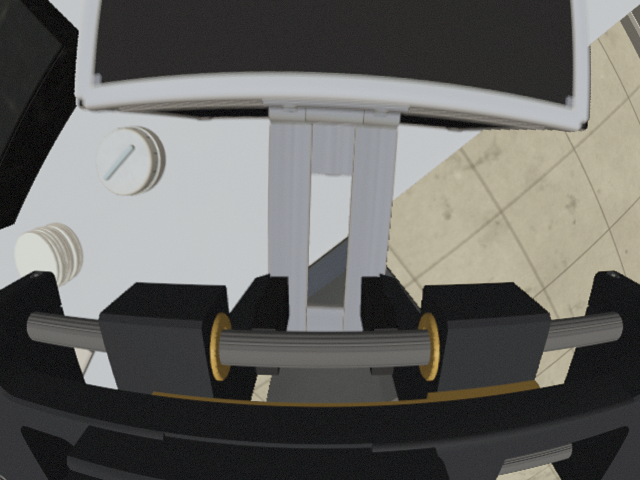

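The view shows the strap level and lying between the fingers. Its pin end is at (334,112) and the lever is in its slot at about (333,155). The lid's front corners are at about (80,104) and (588,128), which suggests a yaw error of about 2°. I'll refine the case pose from these corners.

```bash
python3 - <<'E'
from h import *
s=sense()
for z in(.13,.155):
    L=atz('wrist',80,104,z,s);R=atz('wrist',588,128,z,s);d=L-R
    print(z,np.linalg.norm(d),'yaw',np.degrees(np.arctan2(-d[0],d[1])),'mid case',w2c((L+R)/2))
for n,p in dict(L=(-.07,.1,.14),R=(-.07,-.1,.14),knob=(-.1015,0,.1),pinL=(-.076,.025,.134),pinR=(-.076,-.025,.134)).items(): print(n,np.round(proj('wrist',c2w(p),s)))
E
```

```text
0.13 0.2335366770903843 yaw -41.26803438816973 mid case [-0.07017193 -0.00523231  0.13      ]
0.155 0.19363880671456463 yaw -41.26803438816973 mid case [-0.07302257 -0.00420135  0.155     ]
L [ 87. 110.]
R [565. 111.]
knob [326. 167.]
pinL [261. 109.]
pinR [393. 109.]
```

```bash
python3 - <<'E' 
from h import *
mid=c2w([-.0715,-.0038,0]);y=np.radians(-41.2)
Cn=mid+.07*np.array([np.cos(y),np.sin(y),0]);print(Cn)
s=open('h.py').read().replace('C=np.array([.4655,-.3132,0]);YAW=np.radians(-38.9)',f'C=np.array([{Cn[0]:.4f},{Cn[1]:.4f},0]);YAW=np.radians(-41.2)')
open('h.py','w').write(s)
E
python3 -c "
from h import *
st();go([-.149,0,.092],CR@np.diag([1,-1,-1.]))"
```

```text
[ 0.4601384  -0.31736623  0.        ]
t 7.03 tcp case [-0.1514  0.0008  0.1303] F case [-1.3 -0.2 -2.1] w 0.031
R case [[0.999, 0.04, -0.005], [0.04, -0.999, 0.0], [-0.005, -0.001, -1.0]] j [-0.85 -0.06  2.1  -0.    1.11  1.4 ]
shift [0.021 0.008 0.319]
turn [-0.001  0.006  0.051]
```

drive_tool(
  plan=[
    {"x":0.013,"y":0.004,"z":0.1,"wx":0,"wy":0.003,"wz":0.025,"fingers":0.35},
    {"x":0.013,"y":0.004,"z":0.1,"wx":0,"wy":0.003,"wz":0.026,"fingers":0.35},
    {"x":0.013,"y":0,"z":0.107,"wx":0,"wy":0,"wz":0,"fingers":0.35},
    {"x":0.08,"y":0,"z":0.09,"wx":0,"wy":0,"wz":0,"fingers":0.35},
    {"x":0.08,"y":0,"z":0.09,"wx":0,"wy":0,"wz":0,"fingers":0.35},
    {"x":0,"y":0,"z":0,"wx":0,"wy":0,"wz":0,"fingers":0.35},
  ],
)

```text
t: 7.78
position: [0.3663, -0.2355, 0.0743]
eef_rot: [2.94, -1.105, 0.004]
wrist_force: [0.6, 0.7, -0.3]
width: 0.0309
grip_force: 0.0
```

```bash
python3 -c "
from h import *
st();go([-.13,0,.102],CR@np.diag([1,-1,-1.]))
X=camera('wrist')[:,:,::-1];cv2.imwrite('pics/w5.png',X)"
```

```text
t 7.78 tcp case [-0.1245 -0.0002  0.0743] F case [-0.   0.9 -0.3] w 0.031
R case [[1.0, -0.0, 0.003], [-0.0, -1.0, 0.0], [0.003, -0.0, -1.0]] j [-0.85  0.1   2.08  0.    0.96  1.44]
shift [-0.045 -0.002 -0.231]
turn [-0.    -0.004 -0.   ]
```

View pics/w5.png

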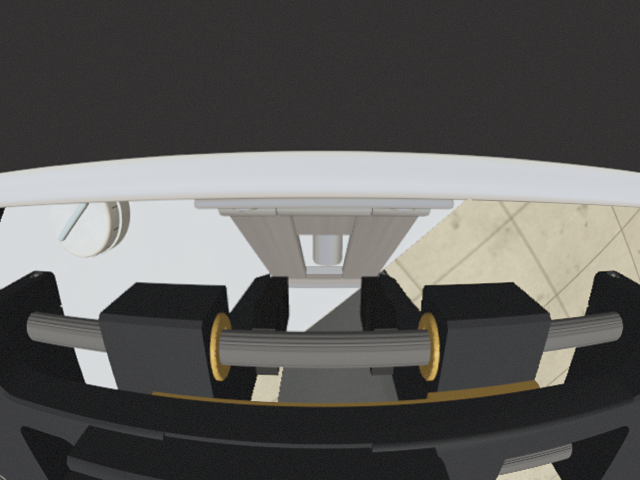

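The yaw now matches. The knob is at (328,250), centred in the slot and between the fingers. I'll rise to the knob's height and push both bars in.

drive_tool(
  plan=[
    {"x":-0.05,"y":0,"z":-0.12,"wx":0,"wy":0,"wz":0,"fingers":0.35},
    {"x":0,"y":0,"z":-0.12,"wx":0,"wy":0,"wz":0,"fingers":0.35},
    {"x":0.1,"y":0,"z":0,"wx":0,"wy":0,"wz":0,"fingers":0.35},
    {"x":0.1,"y":0,"z":0,"wx":0,"wy":0,"wz":0,"fingers":0.35},
    {"x":0.08,"y":0,"z":0,"wx":0,"wy":0,"wz":0,"fingers":0.35},
    {"x":0.05,"y":0,"z":0,"wx":0,"wy":0,"wz":0,"fingers":0.35},
    {"x":0,"y":0,"z":0,"wx":0,"wy":0,"wz":0,"fingers":0.35},
  ],
)

```text
t: 8.7
position: [0.3918, -0.2579, 0.104]
eef_rot: [2.94, -1.105, 0.006]
wrist_force: [0.2, -0.2, 0.9]
width: 0.0309
grip_force: 0.0
```

```bash
python3 -c "
from h import *
st()"
```

```text
t 8.7 tcp case [-0.0906 -0.0002  0.104 ] F case [ 0.3 -0.1  0.9] w 0.031
R case [[1.0, 0.0, 0.004], [0.0, -1.0, 0.0], [0.004, -0.0, -1.0]] j [-0.84  0.12  1.98  0.    1.04  1.45]
```

drive_tool(
  plan=[
    {"x":0.025,"y":0,"z":0,"wx":0,"wy":0,"wz":0,"fingers":0.35},
    {"x":0.02,"y":0,"z":0,"wx":0,"wy":0,"wz":0,"fingers":0.35},
    {"x":0,"y":0,"z":0,"wx":0,"wy":0,"wz":0,"fingers":0.35},
  ],
)

```text
t: 9.07
position: [0.3957, -0.2613, 0.1043]
eef_rot: [2.939, -1.105, 0.007]
wrist_force: [0.1, 0.2, -0.6]
width: 0.0308
grip_force: 0.2
```

```bash
python3 -c "
from h import *
st()"
```

```text
t 9.07 tcp case [-0.0854 -0.0002  0.1043] F case [-0.1  0.2 -0.6] w 0.031
R case [[1.0, 0.0, 0.005], [0.0, -1.0, 0.0], [0.005, -0.0, -1.0]] j [-0.84  0.13  1.97  0.    1.04  1.45]
```

drive_tool(
  plan=[
    {"x":0.017,"y":0,"z":0,"wx":0,"wy":0,"wz":0,"fingers":0.35},
    {"x":0.017,"y":0,"z":0,"wx":0,"wy":0,"wz":0,"fingers":0.35},
    {"x":0,"y":0,"z":0,"wx":0,"wy":0,"wz":0,"fingers":0.35},
  ],
)

```text
t: 9.45
position: [0.3964, -0.2618, 0.1039]
eef_rot: [-2.94, 1.104, 0.004]
wrist_force: [-11.9, 6.7, 10.7]
width: 0.0307
grip_force: 6.9
```

```bash
python3 -c "
from h import *
st()"
```

```text
t 9.45 tcp case [-8.450e-02 -1.000e-04  1.039e-01] F case [-13.4  -2.8  10.7] w 0.031
R case [[1.0, 0.0, -0.003], [0.0, -1.0, -0.0], [-0.003, 0.0, -1.0]] j [-0.83  0.14  1.96 -0.    1.05  1.46]
```

Hard contact at the expected flat position. Next I'll back off, tilt 30° toward the case, and look.

drive_tool(
  plan=[
    {"x":-0.15,"y":0,"z":0,"wx":0,"wy":0,"wz":0,"fingers":0.35},
    {"x":-0.3,"y":0,"z":0,"wx":0,"wy":0,"wz":0,"fingers":0.35},
    {"x":-0.2,"y":0,"z":-0.2,"wx":0,"wy":0,"wz":0,"fingers":0},
    {"x":0,"y":0,"z":0,"wx":0,"wy":-0.22,"wz":0,"fingers":0},
    {"x":0,"y":0,"z":0,"wx":0,"wy":-0.22,"wz":0,"fingers":0},
    {"x":0,"y":0,"z":0,"wx":0,"wy":-0.22,"wz":0,"fingers":0},
    {"x":0,"y":0,"z":0,"wx":0,"wy":0,"wz":0,"fingers":0},
  ],
)

```text
t: 10.32
position: [0.3404, -0.213, 0.1258]
eef_rot: [-2.691, 1.011, 0.711]
wrist_force: [0.9, -0.0, 0.0]
width: 0.0007
grip_force: 0.0
```

```bash
python3 -c "
from h import *
st();s=sense()
X=camera('wrist')[:,:,::-1];cv2.imwrite('pics/w6.png',X)
for n,p in dict(knob=(-.1015,0,.1),end=(-.076,0,.038),pinL=(-.076,.025,.134)).items(): print(n,np.round(proj('wrist',c2w(p),s)))
a=np.radians(30);c,d=np.cos(a),np.sin(a)
go([-.087,.024,.105],CR@np.array([[c,0,d],[0,-1,0],[d,0,-c]]))
"
```

```text
t 10.32 tcp case [-0.1588 -0.0004  0.1258] F case [0.7 0.5 0. ] w 0.001
R case [[0.869, -0.0, -0.494], [0.0, -1.0, 0.001], [-0.494, -0.0, -0.869]] j [-0.82  0.32  1.77 -0.05  1.56  1.49]
knob [325. 145.]
end [325.  37.]
pinL [231. 130.]
shift [ 0.614 -0.201 -0.139]
turn [-1.000e-03  1.321e+00  0.000e+00]
```

View pics/w6.png

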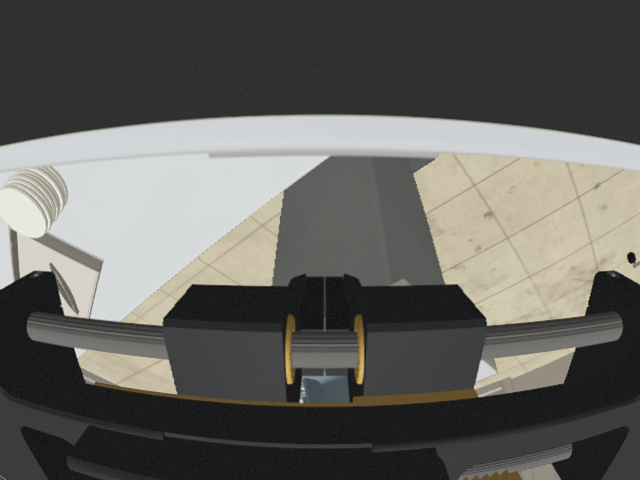

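I tilted the wrong way: the picture shows only the lid edge and the floor. I'll tilt to the other side.

drive_tool(
  plan=[
    {"x":0,"y":0,"z":0,"wx":0,"wy":0.22,"wz":0,"fingers":0},
    {"x":0,"y":0,"z":0,"wx":0,"wy":0.22,"wz":0,"fingers":0},
    {"x":0,"y":0,"z":0,"wx":0,"wy":0.22,"wz":0,"fingers":0},
    {"x":0,"y":0,"z":0,"wx":0,"wy":0.22,"wz":0,"fingers":0},
    {"x":0,"y":0,"z":0,"wx":0,"wy":0.22,"wz":0,"fingers":0},
    {"x":0,"y":0,"z":0,"wx":0,"wy":0.22,"wz":0,"fingers":0},
    {"x":0,"y":0,"z":0,"wx":0,"wy":0,"wz":0,"fingers":0},
  ],
)

```text
t: 11.25
position: [0.3379, -0.2099, 0.1265]
eef_rot: [2.686, -1.011, 0.721]
wrist_force: [-0.4, 0.1, 0.5]
width: 0.0004
grip_force: 0.0
```

```bash
python3 -c "
from h import *
st();s=sense()
X=camera('wrist')[:,:,::-1];cv2.imwrite('pics/w7.png',X)
for n,p in dict(knob=(-.1015,0,.1),end=(-.076,0,.038),pinL=(-.076,.025,.134)).items(): print(n,np.round(proj('wrist',c2w(p),s)))
a=np.radians(30);c,d=np.cos(a),np.sin(a)
go([-.087,.024,.105],CR@np.array([[c,0,d],[0,-1,0],[d,0,-c]]))
"
```

```text
t 11.25 tcp case [-0.1628  0.0004  0.1265] F case [-0.4 -0.2  0.5] w 0.0
R case [[0.866, -0.001, 0.501], [-0.001, -1.0, -0.001], [0.501, 0.0, -0.866]] j [-0.95 -0.5   2.52  0.2   0.62  1.2 ]
knob [326. 185.]
end [326. 186.]
pinL [275. 112.]
shift [ 0.428 -0.204  0.476]
turn [ 0.002 -0.002 -0.001]
```

View pics/w7.png

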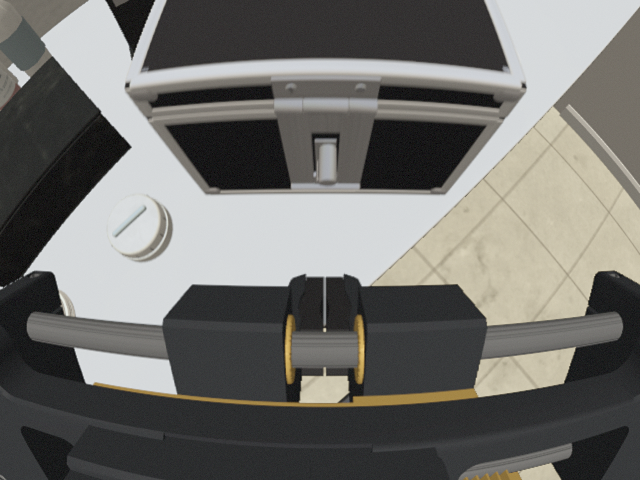

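The view shows the strap flat on the front with the lever through its slot, upright, and the knob tip at about (327,178). The timer is undisturbed. I'll move the tip to the left of the knob.

drive_tool(
  plan=[
    {"x":0,"y":-0.26,"z":0,"wx":0,"wy":0,"wz":0,"fingers":0},
    {"x":0.13,"y":0,"z":0.19,"wx":0,"wy":0,"wz":0,"fingers":0},
    {"x":0.13,"y":0,"z":0.19,"wx":0,"wy":0,"wz":0,"fingers":0},
    {"x":0.11,"y":0,"z":0.18,"wx":0,"wy":0,"wz":0,"fingers":0},
    {"x":0,"y":0,"z":0,"wx":0,"wy":0,"wz":0,"fingers":0},
  ],
)

```text
t: 11.92
position: [0.4163, -0.2379, 0.0919]
eef_rot: [2.688, -1.01, 0.717]
wrist_force: [-0.3, 0.2, -0.5]
width: 0.0006
grip_force: 0.0
```

```bash
python3 -c "
from h import *
st();go([-.09,-.001,.09])"
```

```text
t 11.93 tcp case [-0.0853  0.031   0.0919] F case [-0.4  0.  -0.5] w 0.001
R case [[0.867, 0.0, 0.498], [0.0, -1.0, 0.0], [0.498, 0.0, -0.867]] j [-0.79 -0.1   2.34  0.1   0.38  1.42]
shift [-0.042  0.267 -0.006]
```

drive_tool(
  plan=[
    {"x":-0.042,"y":0,"z":-0.006,"wx":0,"wy":0,"wz":0,"fingers":0},
    {"x":0,"y":0.09,"z":0,"wx":0,"wy":0,"wz":0,"fingers":0},
    {"x":0,"y":0.06,"z":0,"wx":0,"wy":0,"wz":0,"fingers":0},
    {"x":0,"y":0.06,"z":0,"wx":0,"wy":0,"wz":0,"fingers":0},
    {"x":0,"y":0.06,"z":0,"wx":0,"wy":0,"wz":0,"fingers":0},
  ],
)

```text
t: 12.55
position: [0.3895, -0.2573, 0.0909]
eef_rot: [2.687, -1.01, 0.721]
wrist_force: [0.1, 0.6, -0.6]
width: 0.0002
grip_force: 0.7
```

```bash
python3 -c "
from h import *
st();go([-.09,-.001,.11]);go([-.09,-.03,.11]);go([-.09,-.03,.076])"
```

```text
t 12.55 tcp case [-0.0927 -0.0013  0.0909] F case [-0.3  0.5 -0.6] w 0.0
R case [[0.866, 0.0, 0.5], [0.0, -1.0, 0.0], [0.5, -0.0, -0.866]] j [-0.9  -0.14  2.38  0.24  0.39  1.19]
shift [ 0.099 -0.003 -0.127]
shift [ 0.099  0.239 -0.127]
shift [-0.042  0.239  0.118]
```

drive_tool(
  plan=[
    {"x":0.1,"y":0,"z":-0.13,"wx":0,"wy":0,"wz":0,"fingers":0},
    {"x":0,"y":0.12,"z":0,"wx":0,"wy":0,"wz":0,"fingers":0},
    {"x":0,"y":0.12,"z":0,"wx":0,"wy":0,"wz":0,"fingers":0},
    {"x":-0.035,"y":0,"z":0.06,"wx":0,"wy":0,"wz":0,"fingers":0},
    {"x":-0.035,"y":0,"z":0.06,"wx":0,"wy":0,"wz":0,"fingers":0},
    {"x":-0.035,"y":0,"z":0.06,"wx":0,"wy":0,"wz":0,"fingers":0},
    {"x":-0.025,"y":0,"z":0.045,"wx":0,"wy":0,"wz":0,"fingers":0},
    {"x":0,"y":0,"z":0,"wx":0,"wy":0,"wz":0,"fingers":0},
  ],
)

```text
t: 13.55
position: [0.3724, -0.2797, 0.0772]
eef_rot: [2.69, -1.011, 0.717]
wrist_force: [0.2, 0.4, 0.2]
width: 0.0009
grip_force: 0.0
```

```bash
python3 -c "
from h import *
st();go([-.09,-.03,.074])"
```

```text
t 13.55 tcp case [-0.0908 -0.0294  0.0772] F case [-0.2  0.4  0.2] w 0.001
R case [[0.868, 0.001, 0.497], [0.0, -1.0, 0.001], [0.497, -0.001, -0.868]] j [-1.   -0.1   2.39  0.38  0.38  0.97]
shift [-0.007  0.005  0.026]
```

drive_tool(
  plan=[
    {"x":-0.009,"y":0.005,"z":0.015,"wx":0,"wy":0,"wz":0,"fingers":0},
    {"x":-0.008,"y":0,"z":0.014,"wx":0,"wy":0,"wz":0,"fingers":0},
    {"x":-0.004,"y":0,"z":0.008,"wx":0,"wy":0,"wz":0,"fingers":0},
    {"x":0,"y":0,"z":0,"wx":0,"wy":0,"wz":0,"fingers":0},
  ],
)

```text
t: 14.05
position: [0.3727, -0.2815, 0.0738]
eef_rot: [2.687, -1.009, 0.72]
wrist_force: [-4.8, 5.8, 12.8]
width: 0.0005
grip_force: 6.3
```

```bash
python3 -c "
from h import *
st()"
```

```text
t 14.05 tcp case [-0.0894 -0.0305  0.0738] F case [-7.5  1.2 12.8] w 0.0
R case [[0.866, 0.001, 0.5], [0.0, -1.0, 0.0], [0.5, -0.0, -0.866]] j [-1.   -0.09  2.39  0.4   0.36  0.95]
```

Firm stop at level. I'll back off and check.

drive_tool(
  plan=[
    {"x":0.03,"y":0,"z":-0.06,"wx":0,"wy":0,"wz":0,"fingers":0},
    {"x":0,"y":0,"z":-0.25,"wx":0,"wy":0,"wz":0,"fingers":0},
    {"x":0,"y":-0.1,"z":-0.35,"wx":0,"wy":0,"wz":0,"fingers":0},
    {"x":0,"y":0,"z":0,"wx":0,"wy":0,"wz":0,"fingers":0},
  ],
)

```text
t: 14.55
position: [0.354, -0.2498, 0.1479]
eef_rot: [2.68, -1.005, 0.729]
wrist_force: [0.7, -0.5, 0.3]
width: 0.0005
grip_force: 0.0
```

```bash
python3 -c "
from h import *
st();cv2.imwrite('pics/w8.png',camera('wrist')[:300,80:560,::-1])"
```

```text
t 14.55 tcp case [-0.1243 -0.019   0.1479] F case [0.8 0.1 0.3] w 0.001
R case [[0.862, 0.001, 0.507], [0.002, -1.0, -0.002], [0.507, 0.003, -0.862]] j [-0.99 -0.42  2.43  0.23  0.62  1.14]
```

View pics/w8.png

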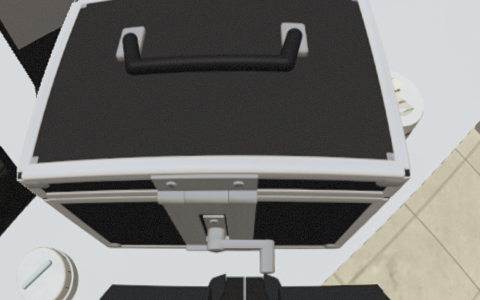

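The crop shows the lid shut and the strap flat on the front. The lever runs level to the right from (215,240), with its knob at (267,255). The timer and jar are still in place, and the gripper is clear.

```bash
python3 -c "
from workcell import *
print(close_job())"
```

```text
the job is handed in; nothing more can be done
None
```

I shut the lid, swung the hasp flat over the lever, lowered the lever level across the strap, and handed the job in at about 14.6 s; the last picture showed all three in place, and no verdict was returned.

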